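# Fetch the dip basket out of the slanted well with the hook picker

### The job

Take the hook picker from its stand and use it to fetch the small wire-bailed dip basket from the bottom of the slanted deep well. Stand the basket upright in the low tray without dropping it or touching it with the robot, then hang the picker back on its stand and let go. Leave the jar, the block and the tin where they are.

Things in the scene. Friction and masses are not known exactly. Their poses are not given: they have to be found in the camera images.
- picker_grip (a point): Middle of the wooden handle of the hook picker (loose, 0.12 kg, 213 mm long, starts hanging upright in the stand). Axes: z up the shaft and handle, y the way the hook's tip points. Handle 22 mm (x) by 18 mm (y) by 72 mm (z). Below it a steel collar, 40 mm diameter, 6 mm thick, its underside 42 mm below this point, then a 7 mm round shaft; the hook's lowest point is 177 mm below
- picker_hook (a point): Bottom of the valley of the picker's hook, where a bail hangs (same axes as picker_grip); 170 mm below and 9 mm to +y of picker_grip. The hook is a J in the y-z plane made of 7 mm round bar: shaft axis at y = -9 mm from this point, upturned lip's axis at y = +9 mm and its top 14 mm above this point; the hook's underside is 7 mm below this point
- basket_centre (a point): Centre of the dip basket (loose, about 0.09 kg, steel, 80 mm high with the bail), 40 mm above its underside. Axes: z from its underside to its bail; open-topped box body 44 mm (x) by 60 mm (y) by 34 mm (z). It starts at the bottom of the well, standing on the bore's floor and leaning on the bore's wall nearest the robot, so its z is parallel to the bore
- basket_bail (a point): Underside of the top of the basket's rigid bail, 76 mm above the basket's underside (same axes). The bail is a 4 mm wire arch in the basket's x-z plane, 36 mm wide inside up to 54 mm above the underside, 24 mm wide inside at 69 mm, slightly peaked; the basket body's rim is 42 mm below this point. Hung on the hook the basket swings freely
- well_mouth (a point): Centre of the mouth of the slanted deep well (fixed, plain metal box on a foot plate). Axes: z vertical, -x the way it leans, y along its width. The bore leans 35 degrees from vertical: going up, its direction is (-0.574, 0, 0.819) in these axes. Bore 64 mm by 92 mm (y), 165 mm deep along its own direction, walls 5 mm; the mouth's rim is 149 mm (robot side) to 191 mm high
- stand_rest (a point): Place on the picker's stand (fixed) where the middle of the underside of the picker's collar rests, 155 mm above the bench. Axes: z vertical, -x the open end of the fork, post on the +x side. The picker's shaft goes between the fork's prongs with the collar lying on top; lift it 12 mm or more to pass the stops at the prongs' ends, then it comes out to -x
- tray: Low aluminium tray (fixed), 140 mm square, rim 16 mm high, floor and walls 4 mm thick; origin at the centre of its underside, z up
- jar: Bystander: small brown jar with black lid, 40 mm diameter, 60 mm high; origin at the centre of its underside
- brass_block: Bystander: brass-coloured doming block, 50 mm cube; origin at the centre of its underside
- tin: Bystander: round flat tin, 64 mm diameter, 20 mm high; origin at the centre of its underside
- basket: The dip basket; origin at the centre of its underside, z towards its bail
- picker: The hook picker as a whole; origin on the shaft's axis at the hook's lowest point, z up the shaft
- well: The slanted well as a whole; origin at bench level under the bore's lower end; same axes as well_mouth
- stand: The picker's stand; origin at bench level straight below stand_rest, same axes. Two level prongs, each 8 mm wide with a 20 mm gap between them, run along x from -39 to +39 mm (gap closed beyond +30 mm); stops 5 mm high on their -x ends. Foot plate 110 by 100 mm, 8 mm thick. (A desk lamp and a hose hang over the bench right of the work area, from about 0.4 m up)

How it is judged:
By the outcome, as a careful person would: the job done as asked, in the order asked, and still so for the second after the job is handed in, with the robot touching nothing.
It also fails if it takes over 72 s, if anything falls off the work surface, if the arm or the gripper's body presses on something with over 40 N, if the wrist force passes 120 N, or if a joint passes its speed limit or range.

### The arm

A 6-joint arm with a two-finger parallel gripper is mounted at the origin on a cart in front of the work surface, level with it; the furniture and walls round the work are solid. World frame = base frame: x ahead of the robot, y to its left, z up, the work surface at z = 0. Lengths are in m, angles in rad, forces in N, time in s.
With the tool pointing down it reaches from about 0.35 to 0.95 m from the base axis. Payload 17.4 kg.
Tool frame: the origin (TCP) lies at the very end of the fingers, on their centre line; the grasp point (between the pads) lies 19 mm behind it; z points along the fingers, y is the line along which they close (so a half turn about z gives the same grasp; the last joint's range is limited). The gripper opens to 93 mm and grips with 3 to 60 N. Pads are 15 mm wide; open, the fingers measure 128 mm over their backs; the gripper's body (75 mm by 188 mm) begins 65 mm behind the grasp point.
Start: joints at [1.235, 0.116, 1.442, -0, 1.584, -0.038], TCP at [0.198, 0.645, 0.219] pointing down, gripper open.
Joint ranges: [-2.83, 2.83], [-0.83, 2.19], [0.07, 2.5], [-1.14, 4.28], [0.01, 3], [-2.97, 2.97]. Speed limits (rad/s): [1.89, 1.89, 2.22, 3.14, 3.14, 3.14].

### API

Orientations are given as [roll, pitch, yaw] about the fixed x, y, z axes, in that order (R = Rz(yaw) Ry(pitch) Rx(roll)).
In Python, from rig import env gives the robot as it stands.
- The arm moves only by the shell command python3 -m handwheel 'ROWS' [OPENING] [FORCE]. ROWS is JSON, a list that holds one entry, the list of rows, each a list of 4 numbers: the shift along the world's x, y, z in cm, then the turn about the world's z in degrees. A call has 1 to 5 rows; each row is the pose to reach, as a shift and turn from the pose commanded when the call began; what a row does not reach only later rows make up. A row lasts 1/12 s, in which the tool goes at most 41.7 mm and 7.16 degrees, less where a joint would pass 70% of its speed; a pose out of reach is approached as far as the arm can. A call with a gripper value outside its range is refused whole. OPENING is the closure, from 0 (fully open) to 1 (shut), set as the call begins (- or left out, the last holds). The fingers move at their own pace and stop on an object; FORCE is the grip in N (left out, the last holds). Time passes only in rows, so rows that repeat a pose let the fingers close. It gives the time, the measured TCP pose, the force, the opening and the grip force at its end, in the units of the state.
- env.read_state(): the state, without advancing time (a new reading comes with each control period).
- env.capture(name): name is "side" or "top" or "wrist"; returns the picture (400x640x3 uint8, red, green, blue); there is no depth.
- env.get_calibration(name): a dict with "mtx" (3x3 intrinsics, pixels), "eye" and "rotation" of the camera in the world; the wrist camera has in their place "tool_from_camera" (4x4, takes a point from camera to tool coordinates, whose origin is the TCP and whose axes are the flange's). Camera axes: x right, y down, z forward; pixel columns grow to the right and rows downward; lengths in m; the calibration is good to about 2 mm. A picture is of the moment at which its call begins: read the wrist's pose just before it. get_calibration takes no time and is no camera call.
- env.close_job(): hands the job in; it is judged then, once.
The state is a dict: "t": time; "joint_pos": joint angles; "joint_vel": joint speeds; "joint_efforts": joint torques, N m; "tool_pos": TCP position; "eef_rot": TCP orientation; "force": force on the tool from outside, world axes, zero at the start; "torque": the same for the moment, N m; "grip_width": finger opening in m; "finger_force": force on a finger pad.
Only numpy, scipy, OpenCV 4.12 (cv2) and the standard library are available. Lean on these libraries where they do the work, as an engineer would, in place of code of your own. Each camera call takes 0.05 s, during which the arm holds its last target. There are 200 camera calls.

## Working session

There is one attempt and no reset: what is moved stays moved. The work goes in short steps, Python scripts to look and compute and a shell command to move; the robot and the scene stay as the last step left them, time stands still between calls to the robot, and variables do not carry over. Pictures are saved under pics/ and viewed, at most 10 in all, crops included, and the job is handed in when it is done.

```bash
ls; mkdir -p pics
cat > h.py <<'E'
import numpy as np, cv2
from rig import env
def save(name,fn,crop=None,scale=1):
    im=env.capture(name)[:,:,::-1]
    cv2.imwrite('pics/raw_'+fn,im)
    if crop: x0,y0,x1,y1=crop; im=im[y0:y1,x0:x1]
    if scale!=1: im=cv2.resize(im,None,fx=scale,fy=scale,interpolation=cv2.INTER_CUBIC)
    cv2.imwrite('pics/'+fn,im)
def proj(name,P):
    c=env.get_calibration(name); R=np.array(c['rotation']); e=np.array(c['eye'])
    p=(np.atleast_2d(P)-e)@R; q=p@np.array(c['mtx']).T
    return q[:,:2]/q[:,2:]
def ray(name,uv):
    c=env.get_calibration(name); R=np.array(c['rotation'])
    d=R@np.linalg.solve(np.array(c['mtx']),[uv[0],uv[1],1]); return np.array(c['eye']),d/np.linalg.norm(d)
def onz(name,uv,z):
    e,d=ray(name,uv); return e+d*(z-e[2])/d[2]
def tri(a,b):
    A=0;B=0
    for n,uv in (a,b):
        e,d=ray(n,uv); M=np.eye(3)-np.outer(d,d); A=A+M; B=B+M@e
    P=np.linalg.solve(A,B); 
    return P,[proj(n,P)[0]-uv for n,uv in (a,b)]
E
python3 - <<'E'
from h import *
np.set_printoptions(precision=3,suppress=True)
s=env.read_state(); print(s)
for n in('side','top','wrist'): print(n,env.get_calibration(n))
save('top','top1.png'); save('side','side1.png')
E
```

```text
pics
{'t': 0.0, 'joint_pos': array([ 1.235,  0.116,  1.442,  0.   ,  1.584, -0.038]), 'joint_vel': array([ 0.   , -0.   , -0.001,  0.002,  0.002, -0.   ]), 'joint_efforts': array([ -0.002, -72.127, -62.26 ,   0.078,   0.024,  -0.   ]), 'tool_pos': array([0.198, 0.645, 0.218]), 'eef_rot': array([-3.14 , -0.   ,  2.844]), 'force': array([-0.884, -0.625, -0.185]), 'torque': array([ 0.022, -0.   , -0.04 ]), 'finger_force': 0.0, 'grip_width': 0.09285273440132}
side {'mtx': array([[376.995,   0.   , 315.943],
       [  0.   , 376.995, 199.52 ],
       [  0.   ,   0.   ,   1.   ]]), 'eye': array([0.355, 0.865, 0.693]), 'rotation': array([-2.145,  0.011, -2.834])}
top {'mtx': array([[497.726,   0.   , 315.623],
       [  0.   , 497.726, 196.949],
       [  0.   ,   0.   ,   1.   ]]), 'eye': array([0.459, 0.072, 1.262]), 'rotation': array([-3.02 ,  0.003, -1.571])}
wrist {'mtx': array([[326.262,   0.   , 319.389],
       [  0.   , 326.262, 194.679],
       [  0.   ,   0.   ,   1.   ]]), 'tool_from_camera': array([[ 0.   , -0.968, -0.25 ,  0.069],
       [ 1.   ,  0.   ,  0.   ,  0.   ],
       [-0.   , -0.25 ,  0.968, -0.165],
       [ 0.   ,  0.   ,  0.   ,  1.   ]])}
```

```bash
sed -i "s/R=np.array(c\['rotation'\])/R=Rot.from_euler('xyz',c['rotation']).as_matrix()/; 1a from scipy.spatial.transform import Rotation as Rot" h.py; python3 -c "
from h import *
print(proj('top',[[0.45,0,0]]),proj('side',[[0.45,0,0]]))"
```

```text
[[345.82161082 261.29576292]] [[377.57668266 239.98704525]]
```

View pics/top1.png

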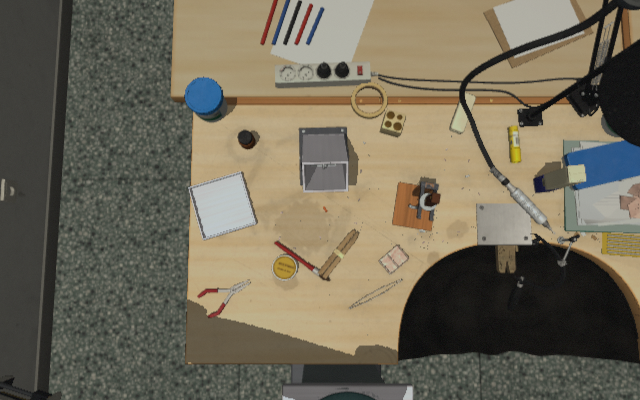

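View pics/side1.png

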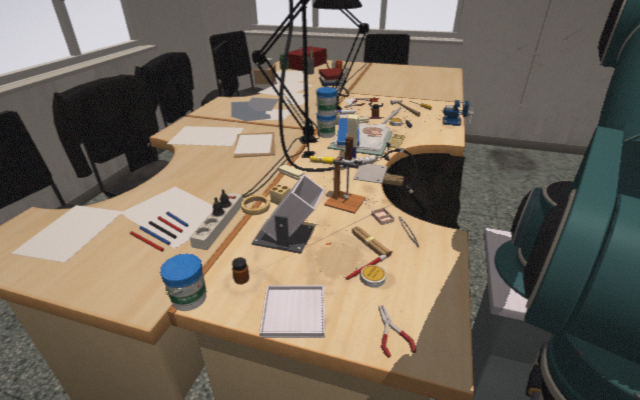

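Top view: tray about (223,205), jar (246,139), well (324,160), stand on an orange plate (415,205), tin (285,267), block (393,122). Side view: tray (294,311), well (287,215), stand and picker (345,175). I'll enlarge both.

Run:
```python
import cv2
def c(src,dst,x0,y0,x1,y1,s):
    im=cv2.imread('pics/raw_'+src)[y0:y1,x0:x1]; return cv2.resize(im,None,fx=s,fy=s,interpolation=cv2.INTER_CUBIC)
import numpy as np
a=c('top1.png','',290,115,450,240,5); cv2.imwrite('pics/topc.png',a[:600,:800])
b=c('side1.png','',240,130,400,250,5); cv2.imwrite('pics/sidec.png',b[:600,:800])
```

```text
(no output)
```

View pics/topc.png

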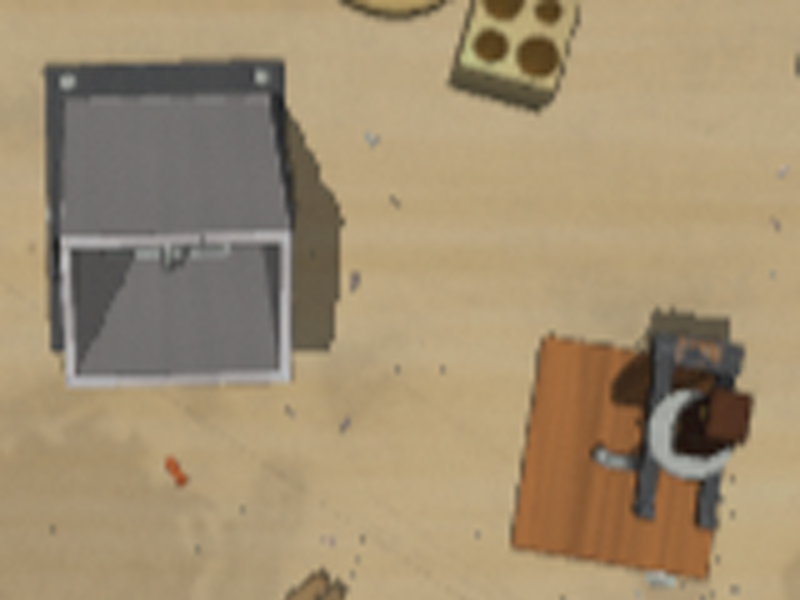

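View pics/sidec.png

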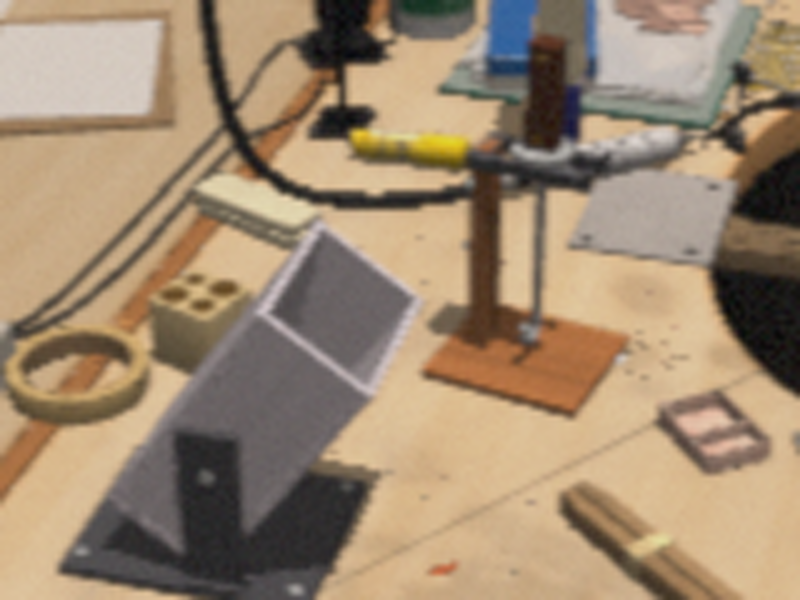

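Crops: the well's mouth corners are clear in both. In the top crop they are at (64,238), (291,232), (291,381) and (68,386). In the side crop they are at (260,312), (320,222), (418,300) and (370,393). The collar is at top (690,435), side (543,157). The handle top is at top (728,415), side (547,40). The basket's rim and bail just show in the mouth at top crop (182,252).

```bash
cat > m.py <<'E'
from h import *
np.set_printoptions(precision=4,suppress=True)
T=lambda x,y:('top',(290+x/5-.4,115+y/5-.4)); S=lambda x,y:('side',(240+x/5-.4,130+y/5-.4))
for n,a,b in [('farL',T(64,238),S(260,312)),('farR',T(291,232),S(320,222)),('nearR',T(291,381),S(418,300)),('nearL',T(68,386),S(370,393)),
  ('collar',T(690,435),S(543,157)),('handtop',T(728,415),S(547,40)),('prongL_end',T(645,515),S(590,182)),('hook',T(605,455),S(530,330))]:
    P,r=tri(a,b); print(n,P,np.round(r,1).ravel())
for n,uv in [('prL far',(660,340)),('prL near',(645,515)),('prR far',(735,350)),('prR near',(708,525))]: print(n,onz(*T(*uv),.155))
for n,uv in [('footNL',(515,547)),('footFL',(545,337)),('footNR',(707,578))]: print(n,onz(*T(*uv),.008))
for n,uv in [('a',(190,190)),('b',(243,173)),('c',(257,225)),('d',(203,239))]: print('tray',n,onz('top',uv,.016))
for n,uv,z in [('jar',(246,139),.06),('block',(393,122),.05),('tin',(285,267),.02)]: print(n,onz('top',uv,z))
print('shaft bottom px', proj('top',[tri(T(690,435),S(543,157))[0]*[1,1,0]+[0,0,.02]]))
E
python3 m.py
```

```text
farL [0.6672 0.1044 0.1868] [-0.  -0.1  0.   0. ]
farR [0.6697 0.0046 0.1859] [ 0.   0.1 -0.  -0. ]
nearR [0.6114 0.003  0.1442] [-0.2 -0.9  0.7  0.1]
nearL [0.6078 0.1038 0.1478] [-0.1 -0.5  0.4  0.1]
collar [ 0.5845 -0.1761  0.1499] [-0.  -0.2  0.2  0. ]
handtop [ 0.5842 -0.1742  0.2299] [-0.1 -0.4  0.3  0. ]
prongL_end [ 0.5492 -0.1553  0.1479] [-0.1 -0.5  0.3  0. ]
hook [ 0.5866 -0.1605  0.0303] [ 0.1  0.4 -0.3 -0. ]
prL far [ 0.6264 -0.1627  0.155 ]
prL near [ 0.5476 -0.154   0.155 ]
prR far [ 0.6219 -0.1963  0.155 ]
prR near [ 0.5431 -0.1819  0.155 ]
footNL [ 0.5433 -0.1181  0.008 ]
footFL [ 0.6503 -0.1354  0.008 ]
footNR [ 0.5276 -0.2144  0.008 ]
tray a [0.629  0.3934 0.016 ]
tray b [0.6724 0.2601 0.016 ]
tray c [0.5404 0.2227 0.016 ]
tray d [0.5054 0.3572 0.016 ]
jar [0.7499 0.2476 0.06  ]
block [ 0.7954 -0.1176  0.05  ]
tin [0.4362 0.1516 0.02  ]
shaft bottom px [[416.1439 207.2091]]
```

```bash
python3 -m handwheel '[[[2,-3.4,0.3,3],[4,-6.8,0.6,6],[6,-10.2,1,9],[8,-13.6,1.5,12],[10,-17,2,15]]]' 0.4; python3 -m handwheel '[[[2,-3.4,0.5,1.5],[4,-6.8,1,3],[6,-10.2,1,3.5],[8,-13.6,1,3.5],[10,-17,1,3.5]]]'; python3 -m handwheel '[[[2,-3.4,0,0],[4,-6.8,0,0],[6,-10.2,0,0],[8,-13.6,0,0],[10,-17,0,0]]]'
python3 -m handwheel '[[[2,-3.4,0,0],[4.2,-8.1,0,0],[4.2,-8.1,0,0],[4.2,-8.1,0,0]]]'
python3 - <<'E'
from h import *
s=env.read_state(); print(s['t'],s['tool_pos'],s['eef_rot'],s['joint_pos'])
np.savez('w1.npz',p=s['tool_pos'],r=s['eef_rot'])
save('wrist','w1.png')
E
```

```text
t: 0.52
tool_pos: [0.2984, 0.4735, 0.2384]
eef_rot: [-3.141, -0.0, 3.109]
force: [1.5, 0.6, 0.6]
grip_width: 0.0645
finger_force: 0.0
t: 0.93
tool_pos: [0.3985, 0.3035, 0.2486]
eef_rot: [3.141, 0.0, -3.116]
force: [1.0, 0.4, -0.4]
grip_width: 0.0557
finger_force: 0.0
t: 1.35
tool_pos: [0.4985, 0.1333, 0.2486]
eef_rot: [3.142, 0.0, -3.117]
force: [0.1, 0.3, 0.1]
grip_width: 0.0555
finger_force: 0.0
t: 1.68
tool_pos: [0.5407, 0.0519, 0.248]
eef_rot: [-3.141, -0.001, -3.12]
force: [0.6, 1.0, 0.3]
grip_width: 0.056
finger_force: 0.0
1.6833 [0.54071787 0.05187748 0.24796684] [-3.14127524e+00 -1.20275629e-03 -3.11996756e+00] [ 4.88464305e-02 -1.77975699e-01  1.68181472e+00 -2.85218972e-04
  1.63896458e+00 -1.54359443e+00]
```

View pics/w1.png

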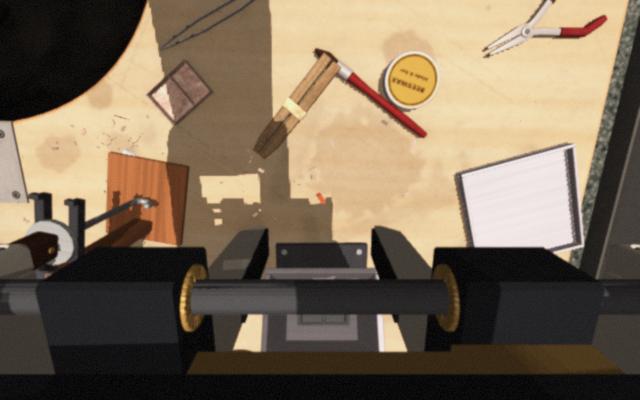

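The wrist camera sees the well between the fingers, at about columns 265-380. A gripper bar hides rows 283-315, just over the basket at (322,310). Moving the tool +5 cm in x will bring the bail clear of it.

```bash
python3 -m handwheel '[[[4,0,0,0],[5.5,0,0,0],[5.5,0,0,0],[5.5,0,0,0]]]'|head -3
python3 - <<'E'
from h import *
s=env.read_state(); print(s['t'],s['tool_pos'],s['eef_rot'])
np.savez('w2.npz',p=s['tool_pos'],r=s['eef_rot'])
save('wrist','w2.png',(240,190,400,310),5)
E
```

```text
t: 2.07
tool_pos: [0.5948, 0.0557, 0.2482]
eef_rot: [3.141, -0.001, -3.115]
2.0667 [0.59476788 0.05566079 0.24816412] [ 3.14135936e+00 -1.15700212e-03 -3.11518536e+00]
```

View pics/w2.png

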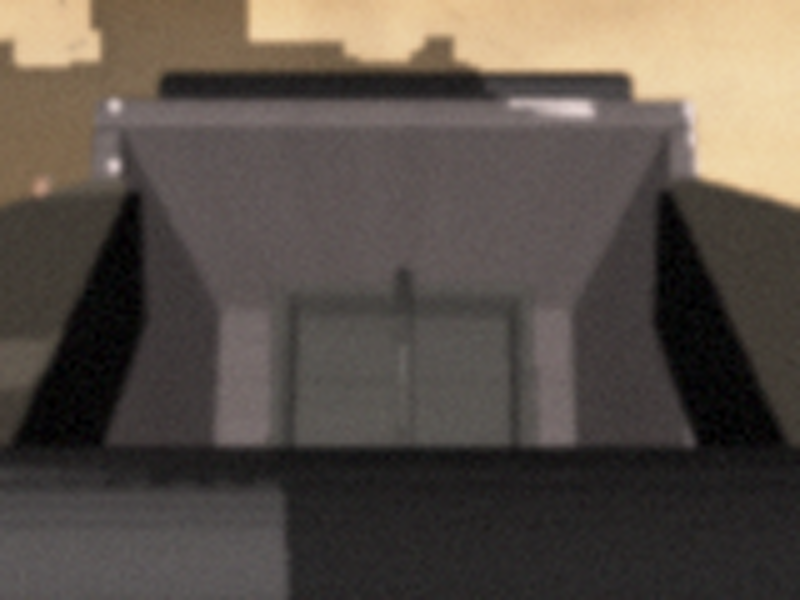

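The enlarged wrist view shows the basket standing square in the bore. Its rim spans columns 280-530, the bail is edge-on at column 404 (rows 265-445), and the bore floor spans 218-577. So the bail is within about 2 mm of the bore's middle.

```bash
cat >> h.py <<'E'
def wray(f,uv):
    d=np.load(f); c=env.get_calibration('wrist'); M=np.array(c['tool_from_camera']); R=Rot.from_euler('xyz',d['r']).as_matrix()
    v=R@M[:3,:3]@np.linalg.solve(np.array(c['mtx']),[uv[0],uv[1],1]); return d['p']+R@M[:3,3],v
E
python3 - <<'E'
from h import *
np.set_printoptions(precision=4,suppress=True)
for n,x,y,z in [('nearrimL',95,100,.149),('nearrimR',690,100,.149),('bail low',404,270,.085),('bail',404,420,.09),('rimnear',404,300,.05),('rimL',280,300,.05),('rimR',528,300,.05)]:
    e,v=wray('w2.npz',(240+x/5-.4,190+y/5-.4)); print(n,e+v*(z-e[2])/v[2])
# triangulate near rim outer corners with top view
M=np.array([.639,.054,.168]);d=np.array([-.574,0,.819]);nn=np.array([.819,0,.574])
print('pred bail',M-.089*d-.010*nn,'pred rim near',M-.131*d-.032*nn)
E
```

```text
nearrimL [0.6085 0.0049 0.149 ]
nearrimR [0.6058 0.1057 0.149 ]
bail low [0.6651 0.059  0.085 ]
bail [0.6982 0.0599 0.09  ]
rimnear [0.6877 0.0598 0.05  ]
rimL [0.6885 0.03   0.05  ]
rimR [0.6869 0.0896 0.05  ]
pred bail [0.6819 0.054  0.0894] pred rim near [0.688  0.054  0.0423]
```

```bash
python3 - <<'E'
from h import *
np.set_printoptions(precision=3,suppress=True)
for uv in [(463,90),(470,120),(490,165),(508,190)]:
    for z in (.02,.1,.2,.3,.4,.5): 
        P=onz('top',uv,z); print(uv,P,proj('side',P)[0])
E
python3 -m handwheel '[[[-0.2,-4,0,-2],[-0.4,-8,0,-4],[-0.6,-12,0,-6],[-0.8,-16,0,-8],[-1,-19,0,-10]]]'|head -4
```

```text
(463, 90) [ 0.888 -0.304  0.02 ] [277.346 166.472]
(463, 90) [ 0.861 -0.28   0.1  ] [280.37 150.93]
(463, 90) [ 0.826 -0.25   0.2  ] [284.615 129.114]
(463, 90) [ 0.791 -0.219  0.3  ] [289.482 104.1  ]
(463, 90) [ 0.757 -0.189  0.4  ] [295.118  75.127]
(463, 90) [ 0.722 -0.159  0.5  ] [301.724  41.177]
(470, 120) [ 0.809 -0.319  0.02 ] [298.286 167.47 ]
(470, 120) [ 0.786 -0.294  0.1  ] [300.979 151.82 ]
(470, 120) [ 0.758 -0.263  0.2  ] [304.758 129.856]
(470, 120) [ 0.73  -0.231  0.3  ] [309.09 104.68]
(470, 120) [ 0.702 -0.2    0.4  ] [314.106  75.53 ]
(470, 120) [ 0.674 -0.168  0.5  ] [319.981  41.386]
(490, 165) [ 0.692 -0.366  0.02 ] [331.307 166.091]
(490, 165) [ 0.677 -0.337  0.1  ] [333.441 150.532]
(490, 165) [ 0.658 -0.302  0.2  ] [336.435 128.694]
(490, 165) [ 0.639 -0.267  0.3  ] [339.869 103.656]
(490, 165) [ 0.621 -0.232  0.4  ] [343.845  74.659]
(490, 165) [ 0.602 -0.196  0.5  ] [348.504  40.683]
(508, 190) [ 0.628 -0.408  0.02 ] [350.254 163.334]
(508, 190) [ 0.617 -0.377  0.1  ] [352.052 148.003]
(508, 190) [ 0.603 -0.338  0.2  ] [354.577 126.474]
(508, 190) [ 0.59 -0.3   0.3 ] [357.473 101.776]
(508, 190) [ 0.576 -0.261  0.4  ] [360.83   73.153]
(508, 190) [ 0.563 -0.222  0.5  ] [364.766  39.589]
t: 2.53
tool_pos: [0.5838, -0.1373, 0.2493]
eef_rot: [-3.141, 0.001, 2.991]
force: [0.1, -0.1, -0.8]
```

```bash
python3 -m handwheel '[[[0.1,-2,0,0],[0.1,-3.8,0,0],[0.1,-3.8,0,0],[0.1,-3.8,0,0]]]'|head -3
python3 - <<'E'
from h import *
s=env.read_state(); print(s['t'],s['tool_pos'],s['eef_rot'])
np.savez('w3.npz',p=s['tool_pos'],r=s['eef_rot'])
save('wrist','w3.png',(220,90,420,350),3)
E
```

```text
t: 2.87
tool_pos: [0.5854, -0.1733, 0.249]
eef_rot: [3.141, 0.0, 2.991]
2.8667 [ 0.58544977 -0.17332829  0.2489704 ] [3.14138643e+00 3.16729784e-04 2.99141350e+00]
```

View pics/w3.png

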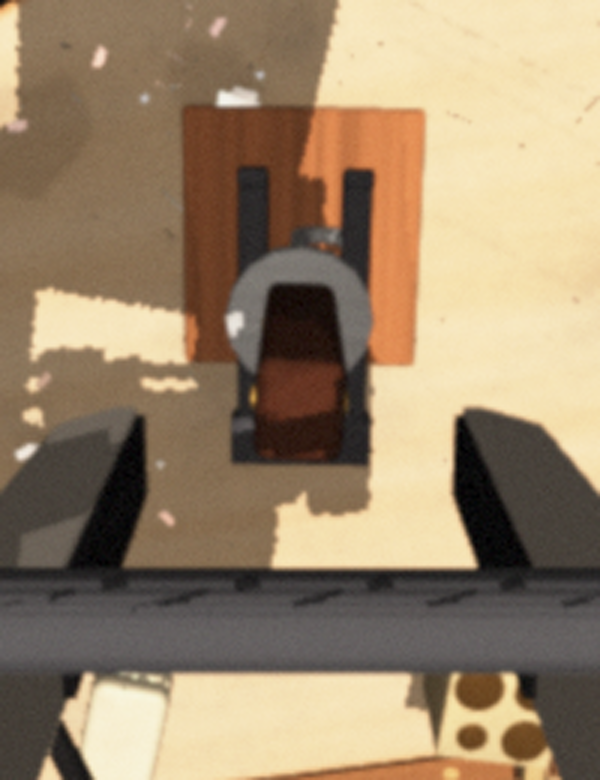

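The wrist view shows the stand square to the tool. The handle top's centre is about (300,409), midway between the fingers, and the hook is at (318,240) pointing right (+y).

```bash
python3 - <<'E'
from h import *
e,v=wray('w3.npz',(220+300/3-.3,90+409/3-.3)); print(e+v*(.233-e[2])/v[2])
e,v=wray('w3.npz',(220+298/3-.3,90+320/3-.3)); print('collar',e+v*(.161-e[2])/v[2])
E
python3 -m handwheel '[[[0,0,-3,0],[0,0,-6,0],[0,0,-7,0],[0,0,-7,0]]]'|head -4
```

```text
[ 0.58249014 -0.1723546   0.233     ]
collar [ 0.58338593 -0.17292517  0.161     ]
t: 3.25
tool_pos: [0.585, -0.1722, 0.1762]
eef_rot: [3.141, -0.004, 2.993]
force: [-0.4, -0.5, -0.2]
```

```bash
python3 -m handwheel '[[[-0.2,0,0.2,0],[-0.2,0,0.2,0],[-0.2,0,0.2,0],[-0.2,0,0.2,0],[-0.2,0,0.2,0]]]' 1 40; python3 -m handwheel '[[[0,0,1,0],[0,0,2,0],[0,0,2.5,0],[0,0,2.5,0]]]'
```

```text
t: 3.67
tool_pos: [0.5843, -0.1738, 0.1816]
eef_rot: [-3.141, 0.001, 2.992]
force: [-0.7, 0.3, -0.6]
grip_width: 0.0276
finger_force: 0.0
t: 4.0
tool_pos: [0.5846, -0.1739, 0.2079]
eef_rot: [-3.141, 0.003, 2.992]
force: [0.2, 0.3, -0.3]
grip_width: 0.0179
finger_force: 40.0
```

```bash
python3 -m handwheel '[[[0,0,1,0],[0,0,2,0],[-3,0.4,2,0],[-6,0.9,2,0],[-10,1.5,2,0]]]'|head -2; python3 -m handwheel '[[[0,0,3,0],[0,0,6,0],[0,0,6,0],[0,0,6,0]]]'
cat >> h.py <<'E'
def mont(fn,parts):
    ims=[]
    for n,(x0,y0,x1,y1),w,h in parts:
        im=env.capture(n)[:,:,::-1]; cv2.imwrite('pics/raw_%s_%s'%(n,fn),im)
        ims.append(cv2.resize(im[y0:y1,x0:x1],(w,h),interpolation=cv2.INTER_CUBIC))
    cv2.imwrite('pics/'+fn,np.hstack(ims))
E
python3 - <<'E'
from h import *
np.set_printoptions(precision=4,suppress=True)
s=env.read_state(); print(s['t'],s['tool_pos'],s['eef_rot'])
np.savez('w4.npz',p=s['tool_pos'],r=s['eef_rot'])
g=s['tool_pos']; print(proj('side',[g,g-[0,0,.2]]))
a=proj('side',[g-[0,0,.06]])[0].astype(int); print(a)
x0,y0=max(a[0]-50,0),max(a[1]-75,0)
print(x0,y0)
mont('m1.png',[('side',(x0,y0,x0+100,y0+150),400,600),('wrist',(260,60,380,240),400,600)])
E
```

```text
t: 4.42
tool_pos: [0.4838, -0.1586, 0.2258]
t: 4.75
tool_pos: [0.4844, -0.1589, 0.2881]
eef_rot: [-3.141, 0.004, 2.992]
force: [-0.4, 0.7, -1.0]
grip_width: 0.0178
finger_force: 40.0
4.75 [ 0.4844 -0.1589  0.2881] [-3.1408  0.0036  2.9921]
[[383.0414 124.6791]
 [377.5641 185.2251]]
[381 144]
331 69
```

View pics/m1.png

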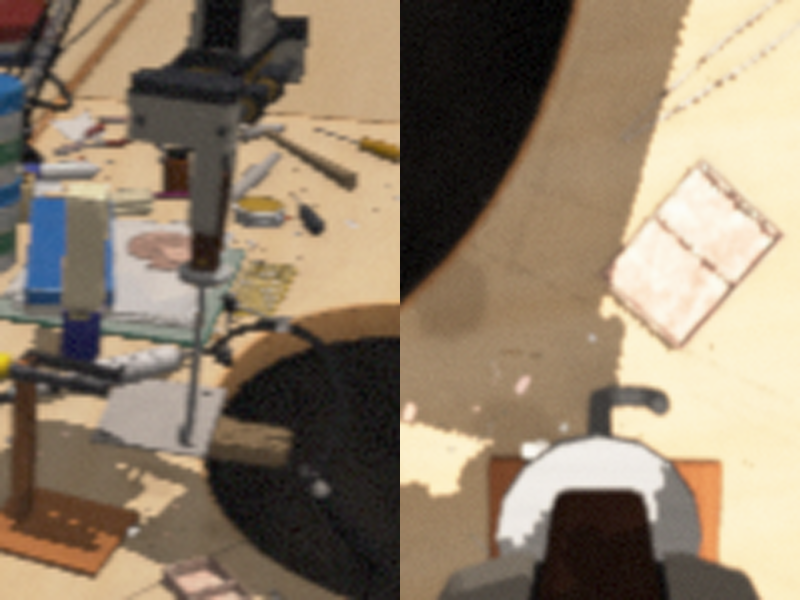

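Montage: the picker hangs straight with its hook pointing right (+y). In the side half the collar is at (207,272) and the hook bottom at (185,440). It is gripped about 22 mm above the handle's middle, because the fingers closed late, so the hook's lowest point is about 180 mm below the TCP. That works, and it gives a longer lever. The bore leans, so the picker must be tilted in the grip; I'll press its hook lightly against the bore's lower wall.

```bash
python3 -m handwheel '[[[0,0,4,0],[0,0,8,0],[0,0,11.5,0],[3,3.5,11.5,3],[5,5,11.5,5]]]' 1 40|head -2; python3 -m handwheel '[[[2.5,2.8,0,2.5],[5,5.6,0,5],[7.5,8.5,0,5],[10,11.5,0,5],[11.8,13.7,0,5]]]'|head -3;  python3 -m handwheel '[[[0,0,0,0],[0,0,0,0],[0,0,0,0]]]'
python3 - <<'E'
from h import *
s=env.read_state(); g=s['tool_pos']; print(g, proj('side',[g-[0,0,.04],g-[0,0,.18]]),proj('top',[g-[0,0,.04],g-[0,0,.18]]))
E
```

```text
t: 5.27
tool_pos: [0.5349, -0.1079, 0.4024]
t: 5.68
tool_pos: [0.6537, 0.0308, 0.3984]
eef_rot: [3.141, -0.003, -3.115]
t: 5.93
tool_pos: [0.652, 0.0281, 0.3996]
eef_rot: [-3.141, -0.002, -3.116]
force: [-0.9, -0.5, -1.7]
grip_width: 0.0178
finger_force: 40.0
[0.65201389 0.02808557 0.39956084] [[305.2002356  117.53745083]
 [306.58714588 167.94560754]] [[340.9305873  152.38206439]
 [337.80163518 166.21465622]]
```

```bash
python3 -m handwheel '[[[0,0,-3,0],[0,0,-6,0],[0,0,-8.5,0],[0,0,-10,0],[0,0,-11,0]]]' 1 12; python3 -m handwheel '[[[0,0,0,0],[0,0,0,0],[0,0,0,0]]]'
python3 - <<'E'
import numpy as np
for L in(.199,):
  H=np.array([.6445,.110])
  for th in range(0,40,5):
    t=np.radians(th); G=H+L*np.array([-np.sin(t),np.cos(t)]); print(th,G-[0,.019], (G-[0,.019]-[.652,.290])*100)
E
```

```text
t: 6.35
tool_pos: [0.6513, 0.0274, 0.289]
eef_rot: [-3.142, -0.002, -3.118]
force: [0.7, -0.6, -0.2]
grip_width: 0.0176
finger_force: 12.0
t: 6.6
tool_pos: [0.6524, 0.0281, 0.2926]
eef_rot: [-3.141, 0.002, -3.117]
force: [-0.9, 0.3, -0.9]
grip_width: 0.0179
finger_force: 12.0
0 [0.6445 0.29  ] [-0.75  0.  ]
5 [0.62715601 0.28924274] [-2.48439928 -0.07572551]
10 [0.60994401 0.28697674] [-4.20559874 -0.30232572]
15 [0.59299501 0.28321924] [-5.900499   -0.67807606]
20 [0.57643799 0.27799883] [-7.55620085 -1.20011685]
25 [0.56039897 0.27135525] [-9.16010341 -1.86447504]
30 [0.545      0.26333906] [-10.7         -2.66609446]
35 [0.53035829 0.25401126] [-12.16417108  -3.59887432]
```

```bash
python3 -m handwheel '[[[-0.7,0,0,0],[-1.6,0,0,0],[-2.5,0,-0.1,0],[-3.4,0,-0.2,0],[-4.2,0,-0.3,0]]]'|sed -n '2p;4,6p'; python3 -m handwheel '[[[-0.9,0,-0.2,0],[-1.7,0,-0.4,0],[-2.5,0,-0.6,0],[-3.3,0,-0.9,0],[-3.3,0,-0.9,0]]]'|sed -n '2p;4,6p'; python3 -m handwheel '[[[-0.8,0,-0.3,0],[-1.6,0,-0.7,0],[-2.4,0,-1.1,0],[-3.2,0,-1.5,0],[-3.9,0,-1.9,0]]]'|sed -n '2p;4,6p'; python3 -m handwheel '[[[-0.7,0,-0.5,0],[-0.7,0,-0.5,0],[-0.7,0,-0.5,0]]]'
python3 - <<'E'
from h import *
s=env.read_state(); g=s['tool_pos']; np.savez('w5.npz',p=s['tool_pos'],r=s['eef_rot'])
print(g, proj('side',[g,g+[0,0,.019]]))
x0,y0=240,60
mont('m2.png',[('side',(x0,y0,x0+133,y0+200),400,600),('wrist',(240,130,400,370),400,600)])
E
```

```text
tool_pos: [0.609, 0.0283, 0.2881]
force: [0.9, -0.4, 0.2]
grip_width: 0.0181
finger_force: 12.0
tool_pos: [0.5757, 0.0284, 0.2782]
force: [0.5, -0.7, -0.3]
grip_width: 0.018
finger_force: 12.0
tool_pos: [0.5371, 0.0283, 0.2591]
force: [0.9, -0.1, -0.5]
grip_width: 0.0181
finger_force: 12.0
t: 8.1
tool_pos: [0.5306, 0.0283, 0.2544]
eef_rot: [3.142, -0.0, -3.116]
force: [0.2, -0.3, -1.4]
grip_width: 0.0181
finger_force: 12.0
[0.53064374 0.02831869 0.25441157] [[351.70498442 162.20404221]
 [352.01375201 155.40928017]]
```

View pics/m2.png

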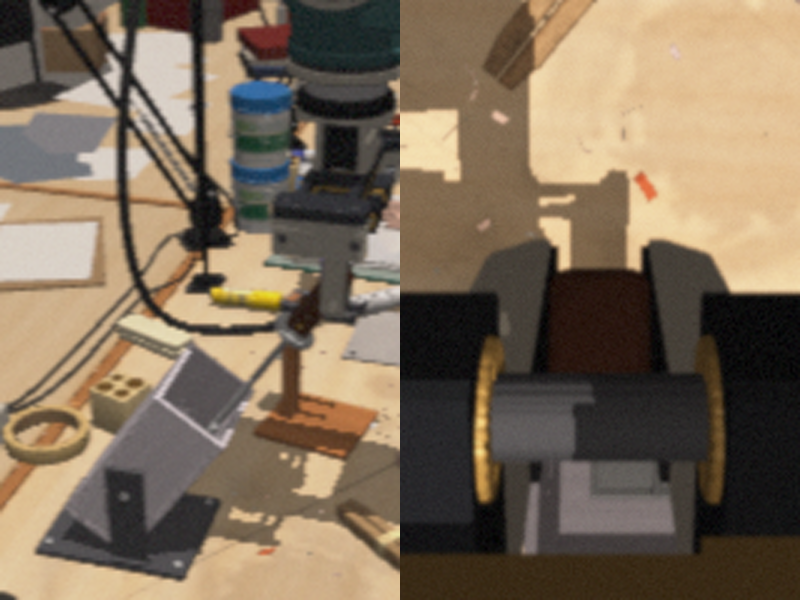

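Tilted as wanted. In the side half the shaft runs from the collar at (293,330) into the mouth at (215,425), about parallel to the bore. I'll work out the tilt.

Run:
```python
from h import *
def ony(uv,y):
    e,d=ray('side',uv); return e+d*(y-e[1])/d[1]
P=[ony((240+a/3-.3,60+b/3-.3),.0283) for a,b in [(293,330),(253,379),(215,425)]]
for p in P: print(p)
d=P[0]-P[2]; print('tilt',np.degrees(np.arctan2(-d[0],d[2])))
G=np.array([.5306,.0283,.2734])
for p in P: v=G-p; print('tilt from G',np.degrees(np.arctan2(-v[0],v[2])),np.hypot(v[0],v[2]))
```

```text
[0.56751195 0.0283     0.2273123 ]
[0.60349743 0.0283     0.17194313]
[0.64046946 0.0283     0.11565441]
tilt 33.160691035473285
tilt from G 38.691469802162686 0.0590471686749872
tilt from G 35.69749591385845 0.12493010407746659
tilt from G 34.85712800260119 0.1922367508794832
```

```bash
python3 -m handwheel '[[[0.8,0,0.5,0],[1.5,0,1.1,0],[1.5,0,1.1,0]]]' 1 60|sed -n '2p;4,6p'; python3 -m handwheel '[[[0.6,0,-0.8,0],[1.2,0,-1.7,0],[1.8,0,-2.5,0],[2.4,0,-3.4,0],[2.4,0,-3.4,0]]]'|sed -n '2p;4,6p'; python3 -m handwheel '[[[0.4,0,-0.6,0],[0.7,0,-1.0,0],[1.1,0,-1.6,0],[1.1,0,-1.6,0],[1.1,0,-1.6,0]]]'|sed -n '2p;4,6p'
```

```text
tool_pos: [0.5477, 0.0283, 0.267]
force: [1.2, 0.8, -0.7]
grip_width: 0.0175
finger_force: 60.0
tool_pos: [0.5703, 0.0282, 0.2284]
force: [-0.1, 0.4, -1.6]
grip_width: 0.0175
finger_force: 60.0
tool_pos: [0.581, 0.0283, 0.2153]
force: [-0.2, 0.3, -1.5]
grip_width: 0.0175
finger_force: 60.0
```

```bash
python3 -m handwheel '[[[0,0.7,0,0],[0,1.4,0,0],[0,2.1,0,0],[0,2.1,0,0],[0,2.1,0,0]]]'|sed -n '2p;4,6p'; python3 -m handwheel '[[[-0.4,0,0.6,0],[-0.8,0,1.2,0],[-1.2,0,1.7,0],[-1.6,0,2.3,0],[-2.0,0,2.9,0]]]'|sed -n '2p;4,6p';python3 -m handwheel '[[[-0.5,0,0.7,0],[-1,0,1.4,0],[-1.5,0,2.1,0],[-2,0,2.9,0],[-2,0,2.9,0]]]'|sed -n '2p;4,6p'
python3 -m handwheel '[[[-0.5,0,0.7,0],[-1,0,1.4,0],[-1.5,0,2.1,0],[-1.5,0,2.1,0]]]'|sed -n '2p;4,6p'
python3 - <<'E'
from h import *
s=env.read_state(); g=s['tool_pos']; print(g)
cv2.imwrite('pics/a_top.png',env.capture('top')[:,:,::-1]); cv2.imwrite('pics/a_side.png',env.capture('side')[:,:,::-1])
V=g+[.110,.009,.019-.157]; print('valley',V,proj('top',V),proj('side',V))
a=cv2.imread('pics/a_top.png').astype(int); b=cv2.imread('pics/raw_top1.png').astype(int)
d=np.abs(a-b).sum(2)>90
print(a[150:192:3,306:350:4].sum(2)//3); print(b[150:192:3,306:350:4].sum(2)//3)
E
```

```text
tool_pos: [0.581, 0.0499, 0.2158]
force: [0.1, 0.6, -0.9]
grip_width: 0.018
finger_force: 60.0
tool_pos: [0.5606, 0.0492, 0.2455]
force: [-0.0, 0.9, -2.0]
grip_width: 0.0178
finger_force: 60.0
tool_pos: [0.5407, 0.0493, 0.2759]
force: [0.6, 0.3, -1.6]
grip_width: 0.0176
finger_force: 60.0
tool_pos: [0.5256, 0.0493, 0.2966]
force: [0.2, -0.2, -0.2]
grip_width: 0.0172
finger_force: 60.0
[0.52563864 0.04931753 0.29663498]
valley [0.63563864 0.05831753 0.15863498] [[323.24369779 178.37077042]] [[309.29409481 194.07323312]]
[[127 127 129 127 127 127 126 127 127 127  83]
 [126 126 129 128 126 127 125 126 127 127 133]
 [126 125 128 126 124 127 124 125 125 126 125]
 [127 126 126 125 124 125 124 124 107 108 123]
 [172 166 164 163 169 174 133 117 103 105 110]
 [ 89 161 139 158 140 104 160 160  86  81  88]
 [ 89 161  85 156 129 155 150 154  87  88  89]
 [ 89 163  86 159 145 159 153 159  81  82  74]
 [ 48  41  42  43  45  43  45  47  46  47  48]
 [ 52  52  52  52  53  53  55  54  55  55  55]
 [ 60  60  59  59  61  60  60  61  62  61  60]
 [ 64  65  64  65  65  64  64  65  65  66  64]
 [ 67  68  67  68  69  68  70  69  67  70  68]
 [ 70  71  71  71  70  71  71  72  71  71  72]]
[[112 111 115 114 111 113 110 113 112 112  73]
 [111 112 113 112 111 112 111 112 110 112 116]
 [111 110 111 111 111 112 109 111 111 113 111]
 [112 112 112 111 110 111 109 110 110 111 110]
 [154 146 147 144 148 153 118 163 165 174 178]
 [ 79  69  78 141  94  94 122 132 108  96 136]
 [ 80  80  81 113  97 100 110 111 108 109 136]
 [ 80  80  81 114 113 113 110 111 110 110 140]
 [ 79  81 113 114 113 114 111 112 110 112 167]
 [ 80  81 114 113 113 113 112 113 111 112 169]
 [ 79  96 113 113 110 112 110 112 112 112 171]
 [ 80 110 112 112 111 113 109 110 111 112 169]
 [ 79 112 112 112 110 112 110 110 109 112 172]
 [110 112 104 106 106 118 121 133 138 143 180]]
```

```bash
python3 -m handwheel '[[[0,0,1,0],[0,0,2,0],[0,0,3,0],[0,0,4,0],[0,0,5,0]]]'|sed -n '2p;4,6p'; python3 -m handwheel '[[[0,0,0.7,0],[0,0,1.4,0],[0,0,2.1,0],[0,0,2.8,0],[0,0,3.5,0]]]'|sed -n '2p;4,6p';python3 -m handwheel '[[[0,0,0.7,0],[0,0,1.4,0],[0,0,2.1,0],[0,0,2.8,0],[0,0,3.5,0]]]'|sed -n '2p;4,6p'
python3 -m handwheel '[[[0,0,1,0],[0,0,2,0],[0,0,3,0],[0,0,3,0],[0,0,3,0]]]'|sed -n '2p;4,6p'
python3 - <<'E'
from h import *
s=env.read_state(); g=s['tool_pos']; print(s['t'],g)
V=g+[.110,.009,.019-.157]; print('valley',V,proj('side',[V,V-[0,0,.076]]))
mont('m3.png',[('side',(230,60,390,240),533,600),('top',(270,90,370,315),267,600)])
E
```

```text
tool_pos: [0.5262, 0.0493, 0.346]
force: [0.3, 0.4, -2.2]
grip_width: 0.0174
finger_force: 60.0
tool_pos: [0.526, 0.0493, 0.3802]
force: [-0.7, 0.8, -1.4]
grip_width: 0.0174
finger_force: 60.0
tool_pos: [0.5261, 0.0493, 0.4153]
force: [0.0, -0.3, -3.2]
grip_width: 0.0175
finger_force: 60.0
tool_pos: [0.5262, 0.0493, 0.4452]
force: [-0.4, -0.5, -2.6]
grip_width: 0.0178
finger_force: 60.0
12.6333 [0.52621859 0.04927892 0.44519817]
valley [0.63621859 0.05827892 0.30719817] [[307.83942755 142.82235211]
 [308.50674222 170.08555395]]
```

View pics/m3.png

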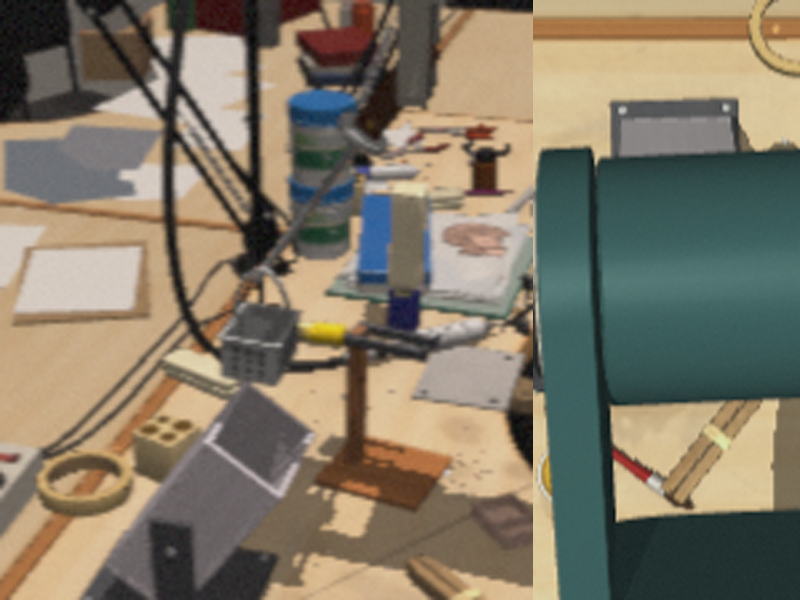

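The side half shows the basket hanging level on the hook: hook at (260,272), basket body at (258,345), clear above the well. The predicted hook pixel agrees within 1 px. That was my tenth picture, so from here I check by numbers. Carrying it to the tray.

```bash
python3 -m handwheel '[[[0,0.2,0,0],[-0.1,0.6,0,0],[-0.2,1.2,0,0],[-0.4,2,0,0],[-0.6,3,0,0]]]'|sed -n '2p;4,6p'; python3 -m handwheel '[[[-0.2,1.1,0,0],[-0.4,2.2,0,0],[-0.6,3.3,0,0],[-0.8,4.4,0,0],[-1.1,5.5,0,0]]]'|sed -n '2p';python3 -m handwheel '[[[-0.2,1.1,0,0],[-0.4,2.2,0,0],[-0.6,3.3,0,0],[-0.8,4.4,0,0],[-1.1,5.5,0,0]]]'|sed -n '2p'
python3 -m handwheel '[[[-0.2,1.1,0,0],[-0.4,2.2,0,0],[-0.6,3.3,0,0],[-0.8,4.4,0,0],[-1.1,5.5,0,0]]]'|sed -n '2p'
python3 -m handwheel '[[[-0.2,1.1,0,0],[-0.4,2.2,0,0],[-0.6,3.2,0,0],[-0.8,4.1,0,0],[-0.9,4.8,0,0]]]'|sed -n '2p'
python3 -m handwheel '[[[0,0.4,0,0],[-0.1,0.6,0,0],[-0.1,0.7,0,0],[-0.1,0.7,0,0],[-0.1,0.7,0,0]]]'|sed -n '1,6p'
python3 -m handwheel '[[[0,0,0,0],[0,0,0,0],[0,0,0,0],[0,0,0,0],[0,0,0,0]]]'|sed -n '2,6p'
```

```text
tool_pos: [0.5198, 0.0801, 0.4446]
force: [-0.6, -0.9, -1.4]
grip_width: 0.0176
finger_force: 60.0
tool_pos: [0.5088, 0.1356, 0.4446]
tool_pos: [0.4979, 0.1904, 0.4445]
tool_pos: [0.4869, 0.2454, 0.4446]
tool_pos: [0.4778, 0.2934, 0.4446]
t: 15.23
tool_pos: [0.4771, 0.299, 0.4447]
eef_rot: [-3.142, 0.0, -3.117]
force: [-0.2, -0.7, -1.8]
grip_width: 0.0176
finger_force: 60.0
tool_pos: [0.4771, 0.2992, 0.4447]
eef_rot: [-3.142, 0.0, -3.117]
force: [-0.1, 0.5, -1.9]
grip_width: 0.0179
finger_force: 60.0
```

```bash
python3 -m handwheel '[[[0,0,-0.5,0],[0,0,-1.5,0],[0,0,-3,0],[0,0,-4.5,0],[0,0,-6,0]]]'|sed -n '2p'; python3 -m handwheel '[[[0,0,-1.5,0],[0,0,-3,0],[0,0,-4.5,0],[0,0,-6,0],[0,0,-7.5,0]]]'|sed -n '2p'; python3 -m handwheel '[[[0,0,-1.5,0],[0,0,-3,0],[0,0,-4.3,0],[0,0,-5.4,0],[0,0,-6.2,0]]]'|sed -n '2p';  python3 -m handwheel '[[[0,0,-0.5,0],[0,0,-0.7,0],[0,0,-0.7,0],[0,0,-0.7,0],[0,0,-0.7,0]]]'|sed -n '2p'
python3 -m handwheel '[[[0,0,0,0],[0,0,0,0],[0,0,0,0],[0,0,0,0],[0,0,0,0]]]'|sed -n '2,6p'
python3 -m handwheel '[[[0,0,-0.4,0],[0,0,-0.8,0],[0,0,-1.2,0],[0,0,-1.6,0],[0,0,-2,0]]]'|sed -n '2p;4p'
python3 -m handwheel '[[[0,0,-0.4,0],[0,0,-0.6,0],[0,0,-0.6,0],[0,0,-0.6,0]]]'|sed -n '2p;4p'
python3 - <<'E'
from h import *
np.set_printoptions(precision=4,suppress=True)
s=env.read_state(); g=s['tool_pos']; print(s['t'],g,s['force'])
b=env.capture('side')[:,:,::-1]; t=env.capture('top')[:,:,::-1]; cv2.imwrite('pics/b_side.png',b); cv2.imwrite('pics/b_top.png',t)
C=np.array([g[0]+.110,g[1]+.009,.004])
print('expect base/rim/bail side',proj('side',[C,C+[0,0,.034],C+[0,0,.08]]),proj('top',[C+[0,0,.034]]))
for n,im,ref in (('side',b,'raw_side1.png'),('top',t,'raw_top1.png')):
    d=(np.abs(im.astype(int)-cv2.imread('pics/'+ref).astype(int)).sum(2)>100).astype(np.uint8)
    x,y=proj(n,[C+[0,0,.034]])[0].astype(int)
    print(n,x,y); print('\n'.join(''.join('.#'[v] for v in r) for r in d[y-22:y+18,x-25:x+30]))
E
```

```text
tool_pos: [0.4769, 0.2992, 0.3829]
tool_pos: [0.4768, 0.2991, 0.3078]
tool_pos: [0.4769, 0.2992, 0.2461]
tool_pos: [0.4773, 0.2994, 0.2413]
tool_pos: [0.4771, 0.2993, 0.2407]
eef_rot: [3.142, 0.0, -3.117]
force: [0.0, -0.7, -2.1]
grip_width: 0.0177
finger_force: 60.0
tool_pos: [0.477, 0.2993, 0.22]
force: [-0.5, 0.5, -1.6]
tool_pos: [0.4771, 0.2993, 0.2146]
force: [0.5, 0.3, -1.4]
18.4833 [0.4771 0.2993 0.2146] [ 0.5116  0.2672 -1.4168]
expect base/rim/bail side [[296.4504 307.9496]
 [295.8704 297.7689]
 [295.0448 283.2794]] [[221.6247 205.5572]]
side 295 297
...................####################################
...................####################################
...................####################################
....................###################################
....................###################################
....................###################################
....................###################################
.....................##################################
.....................##################################
.....................###...###
[... 3257 characters left out ...]
########..##################
#######################################################
#######################################################
#######################################################
#########################################.#############
#.#################################.......#############
#..##############...###############......##############
##.##############...###############.....###############
##..##############..##############.....################
##..##############################.....################
###.##############################.....################
###..#############################.....################
###..#############################......###############
```

```bash
python3 -m handwheel '[[[0,0,-0.5,0],[0,0,-1.0,0],[0,0,-1.5,0],[0,0,-2.0,0],[0,0,-2.0,0]]]'|sed -n '2p;4p'
python3 -m handwheel '[[[0,0,0,0],[0,0,0,0],[0,0,0,0]]]'|sed -n '2p;4p'
python3 - <<'E'
from h import *
g=env.read_state()['tool_pos']; t=env.capture('top')[:,:,::-1]; cv2.imwrite('pics/c_top.png',t); s=env.capture('side')[:,:,::-1]; cv2.imwrite('pics/c_side.png',s)
for n,a in(('top',t),('side',s)):
    b=cv2.imread('pics/b_%s.png'%n)
    x0,y0,w,h=(195,190,45,35) if n=='top' else (275,270,50,50)
    d=(np.abs(a.astype(int)-b).sum(2)>60).astype(np.uint8)[y0:y0+h,x0:x0+w]
    print(n);print('\n'.join(''.join('.#'[v] for v in r) for r in d))
E
```

```text
tool_pos: [0.4767, 0.2991, 0.1932]
force: [-0.0, 0.4, -0.9]
tool_pos: [0.4772, 0.2993, 0.1949]
force: [0.0, -0.4, -0.6]
top
.............................................
.............................................
.............................................
.................................###.........
....................###..........##########..
................#######.............#######..
#...............####..######..##########.....
##..............###...######..##########.....
###.............#####.#..####....#.###.#.....
###.............#.#..#.....#...#########.....
.###............#.#..#........######.###.....
#####...........#....#.#.....####.#..###.....
##.###........#.#.#..###.#...#...####.##.....
###.####........#.#....#.##..##..#####.......
##...####.......#......#.#..####.#..##.......
##.....####.....###...#.##..####..#..#.......
###.....####.....####.#..##.#####.#..#.......
###......####....####.#..##.#####..#.........
.##........####....####..##.#####............
.###........###......##.##.##...#.....#......
####........####........##.#......####.......
#.##......
[... 2488 characters left out ...]
..#####.####.......##..........###.##
......#.###.#...####.####.......####........######
......##.######...##.##....#.....#######...###..##
......##...#######.....#####........##########...#
................############...........#######...#
....................#...#.#......................#
.....##...................#......................#
....##...........................................#
..................................................
................#.................................
........##........................................
........######............###.....................
............####.##.......########................
................###.......#...########.........###
```

Run:
```python
from h import *
ch=' .:-=+*%@#'[::-1]
for f in('b_side','c_side'):
    a=cv2.imread('pics/%s.png'%f,0)[268:326,262:332]
    print(f);print('\n'.join('%3d '%(268+i)+''.join(ch[min(9,v//24)] for v in r) for i,r in enumerate(a)))
C=np.array([.587,.308,.004])
B=np.array([[i*.022,j*.03,k] for k in(0,.034) for i in(-1,1) for j in(-1,1)])
print(proj('side',C+B).round(0).tolist(), proj('side',[C+[0,0,.08]]))
```

```text
b_side
268 .........................-+++++++++++++++++++++****%**++++++++++++*+++
269 :........................-++++++++++++++++++++*******++++==+++++++*+*+
270 .........................-++++++++++++++++++++******+++++-=+++++++++++
271 :........................-+++++++++++++++++++++****++++++==+++++++++++
272 .:::.....................-=+++++++++++++++++++****+**++++++++++++++++*
273 .::.:.....................-++++++++++++++++++****+++++++++++++++=:::=+
274 :::::....:................-+++++++++++++++++****++**+++++++++++++-:::=
275 :::::::::::...............-++++++++++++++++****+++++++++++++++++++-:-+
276 :::::::::::...............:=++++++++++++++****++++++++++++++++++++++++
277 .:::::::::::...............-+++++++++++++****++++*++++++++++++++++++++
278 .::::::::::::..............-++++++++++++***+++++++++++++++++++++++++++
279 ....::::::::::::...........-+++++++++++***++++++++++++++++++++++++++++
280 ....::::::::::::...........-++++++++++***++++++++*++++++++++++++++++++
281 ......::::::::::::.........-=++++++++**++++++++++++++*++++++++++++++++
282 .....:.:::::::::::..........-+++++++**+
[... 7072 characters left out ...]
++++++++++-:....
319 .::.    .    .           ....-==+++****-...:=====+++++===+++++++-::...
320 .::.   ..                   .....:-=+++:.  ....:====+++++++++=+++-::..
321 .-:.    .   .  .             .   ....::.       ....:====++=+=:-+++-:..
322 .-.    .     .              ..      ...            ....:=====:-+++=:..
323 ::.  . ..  .                .        .                  ...:-::+++-...
324 :-. .  ..   .               .       ..              .      .:::=+=:...
325 ::.  ...   ..   .         ...    ..  ..             ..     :-:.:::....
[[310.0, 301.0], [301.0, 320.0], [292.0, 296.0], [283.0, 315.0], [309.0, 290.0], [301.0, 310.0], [292.0, 286.0], [282.0, 305.0]] [[295.1197491  283.19442024]]
```

```bash
python3 -m handwheel '[[[0.2,0,-0.3,0],[0.2,-0.4,-0.3,0],[0.2,-0.8,-0.3,0],[0.2,-1.2,-0.3,0],[0.2,-1.6,-0.3,0]]]'|sed -n '2p;4p'; python3 -m handwheel '[[[0,-0.4,0,0],[0,-0.8,0,0],[0,-1.2,0,0],[0,-1.6,0,0],[0,-1.6,0,0]]]'|sed -n '2p;4p'
python3 - <<'E'
from h import *
a=env.capture('side')[:,:,::-1]; cv2.imwrite('pics/d_side.png',a)
ch=' .:-=+*%@#'[::-1]; g=cv2.cvtColor(a,cv2.COLOR_BGR2GRAY)[280:324,262:332]
print('\n'.join('%3d '%(280+i)+''.join(ch[min(9,v//24)] for v in r) for i,r in enumerate(g)))
E
```

```text
tool_pos: [0.4791, 0.2828, 0.1917]
force: [0.0, -0.2, -0.8]
tool_pos: [0.4791, 0.2666, 0.1917]
force: [-0.0, -0.1, -0.9]
280 .....:::::::::::.................-+++==+**++++++++++++++++++++++++++++
281 ......:::::::::::................-++=--=+++++++++*++++++++++++++++++++
282 ......:.:::::::::::..............-++-::=++++++++++++++++++++++++++++++
283 ........:::::::::::.............-=++=-::-+++++++++++++++++++++++++++++
284 ........:.:::::::::...........::-==+===-=+++++++++++++++++++++++++++++
285 .......::::::..:...........:----:.:=++**++++++++++++++++++++++++++++++
286 ......:--:---------:--:::--=++==+==-=+**++++++++++++*++++*++++++++++++
287 ......:=================++++=-===++=-=+*********************++++++++++
288 ......-+++++++++++++++++++*=---::-=*+-=+********************++++++++++
289 .....:-=---------------==++--=+===+*++-=++++++++++++++++++++++++++++++
290 .....::........ ..... ..-=--=+********+=--=+++++++++++++++++=+++++++++
291 .....::.               :=-:-+**********+=+**++++++++++++++++=+++++++++
292 .....::.               :==-=+******%%**++*****+++===++++++++==++++++++
293 
[... 1620 characters left out ...]
        .     ........::.
315 ..:.              .:=***%%*******%%*****+:.                .:.........
316 .::.               .:+***%**%%**********-.           .     :-.........
317 .:-.         .      .-==++*******%%****+:.           .     .:.........
318 .:-.        .         ...-==++*********+:.           .     .:...:.....
319 .::.        ..            ...:-=+++****-.                  :-.:::::...
320 .::         .               .....:-=++=:            .      .:.::::::..
321 .-:.. .                     ..   ....::.                   .:.:::::...
322 .-..        .                       ...                    :-::::::...
323 ::..   .    .               ..       .                     .:::::.....
```

```bash
python3 -m handwheel '[[[0,-1,0,0],[0,-2,0,0],[0,-3.5,0,0],[0,-5,0,0],[0,-5,1,0]]]'|sed -n '2p;4p'; python3 -m handwheel '[[[-1,0,2,0],[-3,0,4,0],[-4,-2,4,0],[-4,-5,4,0],[-4,-8,4,0]]]'|sed -n '2p;4p'; python3 -m handwheel '[[[0,-3,0,0],[0,-6,0,0],[0,-8.5,0,0],[0,-8.5,-2,0],[0,-8.5,-2.2,0]]]'|sed -n '2p;4p';  python3 -m handwheel '[[[3,0,0,0],[6,0,0,0],[8.5,0,0,0],[8.5,0,0,0]]]' 1 12
python3 - <<'E'
from h import *
a=env.capture('side')[:,:,::-1]; cv2.imwrite('pics/e_side.png',a); b=cv2.imread('pics/a_side.png')
g=env.read_state()['tool_pos']; G=g+[0,0,.019]
for th in (30,35,40):
    t=np.radians(th); u=np.array([np.sin(t),0,-np.cos(t)]); print(th,proj('side',[G+.061*u,G+.1*u,G+.199*u]).round(1).tolist())
E
```

```text
tool_pos: [0.4785, 0.2147, 0.2003]
force: [-0.7, -1.1, -1.7]
tool_pos: [0.4385, 0.1369, 0.2428]
force: [0.2, -0.4, -0.8]
tool_pos: [0.4385, 0.0511, 0.2181]
force: [-0.4, 1.1, -2.0]
t: 21.82
tool_pos: [0.5268, 0.0529, 0.2193]
eef_rot: [3.141, -0.001, -3.116]
force: [-0.2, 0.4, -0.4]
grip_width: 0.0178
finger_force: 12.0
30 [[339.0, 188.9], [331.6, 198.7], [314.3, 221.6]]
35 [[337.3, 187.7], [328.9, 196.8], [309.3, 218.0]]
40 [[335.8, 186.4], [326.4, 194.7], [304.5, 214.1]]
```

```bash
python3 -m handwheel '[[[0.7,0,0,0],[1.3,0,0.1,0],[2.1,0,0.6,0],[2.9,0,1.1,0],[3.8,0,1.5,0]]]'|sed -n '2p;4p'; python3 -m handwheel '[[[0.9,0,0.3,0],[1.8,0,0.5,0],[2.8,0,0.6,0],[3.8,0,0.6,0],[3.8,0,0.6,0]]]'|sed -n '2p;4p'
python3 -m handwheel '[[[-1.5,0,0,0],[-4,0,1,0],[-8,0,3,0],[-8,0,3,0],[-8,0,3,0]]]'
python3 - <<'E'
from h import *
a=env.capture('side')[:,:,::-1]; cv2.imwrite('pics/f_side.png',a)
g=env.read_state()['tool_pos']; G=g+[0,0,.019]; print(g)
for th in (-5,0,10,35):
    t=np.radians(th); u=np.array([np.sin(t),0,-np.cos(t)]); print(th,proj('side',[G+.061*u,G+.1*u,G+.199*u]).round(1).tolist())
x,y=proj('side',[G-[0,0,.05]])[0].astype(int); x0,y0=x-45,y-2
d=(np.abs(a.astype(int)-cv2.imread('pics/raw_side1.png')).sum(2)>70).astype(np.uint8)
print(x0,y0);print('\n'.join('%3d '%(y0+i)+''.join('.#'[v] for v in r) for i,r in enumerate(d[y0:y0+62,x0:x0+75])))
E
```

```text
tool_pos: [0.5627, 0.0524, 0.2358]
force: [-1.6, 0.9, -2.6]
tool_pos: [0.6016, 0.0522, 0.24]
force: [-0.6, -0.3, -1.0]
t: 23.12
tool_pos: [0.5195, 0.0523, 0.2726]
eef_rot: [3.142, 0.004, -3.116]
force: [0.8, 0.7, -0.9]
grip_width: 0.0179
finger_force: 12.0
[0.52010515 0.05227853 0.27126191]
-5 [[355.3, 176.2], [355.9, 189.6], [357.4, 221.4]]
0 [[353.2, 175.9], [352.6, 189.3], [351.1, 220.6]]
10 [[349.1, 175.0], [346.0, 187.7], [338.7, 217.5]]
35 [[339.8, 170.2], [331.1, 179.9], [310.7, 202.8]]
308 170
170 ......................................##############.......................
171 .......................................#.###########.......................
172 .........................................############......................
173 .........................................#############.....................
174 ......................................#..#############.....................
175 ......................................#..#######..####.....................
176 ........................................######......##.....................
177 #............................
[... 3666 characters left out ...]
####################...........##########################...
224 ........##########################............#############################
225 ........##########################...........##############################
226 .......##########################............##############################
227 .......########################...............#############################
228 ......#############################..........##############################
229 ......###################################....##############################
230 ......#######################################.#############################
231 .....########################################.#############################
```

```bash
python3 -m handwheel '[[[-1,-3,0,-2],[-2,-6.5,0,-4],[-3,-10,0,-6],[-3.5,-14,0,-8],[-3.5,-18,0,-10]]]' 1 40|sed -n '2p;4p'; python3 -m handwheel '[[[0,-2,-1.5,0],[0,-3.1,-3,0],[0,-3.1,-4.6,0],[0,-3.1,-4.6,0],[0,-3.1,-4.6,0]]]'|sed -n '2,4p'
python3 - <<'E'
from h import *
a=env.capture('side')[:,:,::-1]; cv2.imwrite('pics/g_side.png',a)
s=env.read_state(); g=s['tool_pos']; print(g,s['eef_rot'],(np.array([.5845,-.174,.225])-g)*100)
G=g+[0,0,.019]; print(proj('side',[G-[0,0,.061],G-[0,0,.1],G-[0,0,.199]]).round(1).tolist())
np.savez('w6.npz',p=g,r=s['eef_rot']); w=env.capture('wrist'); cv2.imwrite('pics/w6.png',w[:,:,::-1]); 
ch=' .:-=+*%@#'[::-1]; q=cv2.cvtColor(w,cv2.COLOR_RGB2GRAY)[150:260:2,260:380:1]
print('\n'.join('%3d '%(150+2*i)+''.join(ch[min(9,v//24)] for v in r) for i,r in enumerate(q)))
E
```

```text
tool_pos: [0.4847, -0.1294, 0.2698]
force: [1.5, -0.3, -0.5]
tool_pos: [0.4852, -0.1588, 0.2234]
eef_rot: [3.141, -0.003, 2.992]
force: [0.2, 0.2, -1.5]
[ 0.48547332 -0.15866901  0.2245471 ] [ 3.14139217e+00 -9.13886910e-04  2.99234744e+00] [ 9.90266795 -1.53309914  0.04529028]
[[379.6, 158.1], [378.6, 169.6], [376.2, 196.9]]
150 ++++=+++++++=+++===============================================+==---: ...                              :=-:            
152 +++++=====+=+++++++==============================================+++=====-:                            .--.             
154 +=++++++++++++++++=================================================+++=====:                         .--.               
156 +++++++++++++++++++===================================================++===:                       .-=:                 
158 +++++++++++++++++++====================================================+++=:                     .--:                   
160 +++++++++++++++++++========================================================-.                   :=:                     
162 ++++++++++++++++++
[... 5402 characters left out ...]
@@@@@@@@@#@#@@#@@@@@#@@@@@@@@@@@@###@@%***************%@@###@##@@@@@@@%@@@@
250 ##################@@%***************%@##@@@@@@@@@@@@@@@@@@@@@@@@@@@@@@@@@@@@@@@@##@%***************%@###############@###
252 ###################@%**************%%@##@#@@@@@@@@@@@@@@@@@@@@@@@@@@@@@@@@@@@@@###@%***************%@#######@###########
254 ###################@%**************%%###@@@@@@@@@@@@@@@@@@@@@@@@@@@@@@@@@@@@@@@####%***************%@###################
256 ###@###############@%**************%@###@@@@@@@@@@@@@@@@@@@@@@@@@@@@@@@@@@@@@@@####@%**************%@##############@####
258 #####@####@########@%****%*********%@###@@@@@@@@@@@@@@@@@@@@@@@@@@@@@@@@@@@@@@@####@%%*************%@###################
```

```bash
python3 -m handwheel '[[[2,-0.3,0,0],[4,-0.6,0,0],[6,-0.9,0,0],[8,-1.2,0,0],[9.9,-1.5,0,0]]]'|sed -n '2p;4p'; python3 -m handwheel '[[[0,0,0,0],[0,0,-0.7,0],[0,0,-1.4,0],[0,0,-1.9,0],[0,0,-1.9,0]]]'|sed -n '2p;4p'; python3 -m handwheel '[[[0,0,0,0],[0,0,0,0],[0,0,0,0]]]'|sed -n '2p;4p'; python3 -m handwheel '[[[0,0,-0.1,0],[0,0,-0.2,0],[0,0,-0.2,0],[0,0,-0.2,0]]]'|sed -n '2p;4p';python3 -m handwheel '[[[0,0,-0.1,0],[0,0,-0.2,0],[0,0,-0.2,0],[0,0,-0.2,0]]]'|sed -n '2p;4p'
python3 - <<'E'
from h import *
s=env.read_state();print(s['force'],s['torque'],s['tool_pos'])
E
```

```text
tool_pos: [0.5857, -0.1734, 0.2257]
force: [0.3, -0.2, -1.5]
tool_pos: [0.5832, -0.1734, 0.2043]
force: [-0.9, 0.1, -1.3]
tool_pos: [0.584, -0.1737, 0.2062]
force: [-0.2, -0.4, 0.6]
tool_pos: [0.5841, -0.1737, 0.2036]
force: [0.2, 0.9, -1.5]
tool_pos: [0.584, -0.1737, 0.2015]
force: [0.1, -0.8, -1.9]
[ 0.07057041 -0.81225572 -1.9268334 ] [ 0.00532276 -0.07007604 -0.0391188 ] [ 0.58403391 -0.17367472  0.20152211]
```

```bash
for i in 1; do python3 -m handwheel '[[[0,0,-0.1,0],[0,0,-0.2,0],[0,0,-0.2,0],[0,0,-0.2,0]]]' 1 10|sed -n '2p;4p'; done; python3 -m handwheel '[[[0,0,-0.1,0],[0,0,-0.2,0],[0,0,-0.2,0],[0,0,-0.2,0]]]'|sed -n '2p;4p'; python3 -m handwheel '[[[0,0,-0.1,0],[0,0,-0.2,0],[0,0,-0.2,0],[0,0,-0.2,0]]]'|sed -n '2p;4p'; python3 -m handwheel '[[[0,0,-0.1,0],[0,0,-0.2,0],[0,0,-0.2,0],[0,0,-0.2,0]]]'|sed -n '2p;4p'
python3 - <<'E'
from h import *
a=env.capture('side')[:,:,::-1]; cv2.imwrite('pics/i_side.png',a); b=cv2.imread('pics/raw_side1.png')
ch=' .:-=+*%@#'[::-1]
for im in(a,b):
    q=cv2.cvtColor(im,cv2.COLOR_BGR2GRAY)[150:205,330:368]; print('\n'.join('%3d '%(150+i)+''.join(ch[min(9,v//24)] for v in r) for i,r in enumerate(q)))
E
```

```text
tool_pos: [0.584, -0.1737, 0.1995]
force: [-1.1, -0.0, -1.3]
tool_pos: [0.584, -0.1737, 0.1976]
force: [-0.2, 0.0, -1.2]
tool_pos: [0.584, -0.1737, 0.1956]
force: [0.7, -0.7, -0.9]
tool_pos: [0.5842, -0.1737, 0.194]
force: [0.3, -0.1, 3.2]
150 ....::::::=*%%**%***%@@@@%+-----------
151 .......::-++++++%%%%@@@@@%*+==--------
152 .........-++++*%@@@@@@@@@%%*++++*++===
153 ........:-++++*%@@@@@@@@@%=::::-+***++
154 ........:=++++*%@@@@@@@@@%-:....::::::
155 ........:-++++*%@@@@@@@@@%-......:::::
156 .......-++***+*@@@@@@@@@@%-........::.
157 ......-*%%%%***@@%@@@@**%*-.......:...
158 ...::-*%%%@@***%@@@@@@***=::::...:-...
159 :::=+*%%%@@%*+*%%%@@@%*++-..::::.:::::
160 --=+%%%%%%%*********%*+***+==--+=-----
161 +++%@@@@@@%++****+******%@%%%*%%=-====
162 ***%@@@@@@@%%%%*%***%**%@@@@@@@%+++***
163 ****%@@@@@@@@@@%%%%%%%***@@@@@@%*****+
164 +=--*%@@@@%%%@@@@@@@@@%%%%%%@%%%**++-:
165 :::-+%%%@%+=+%@@@@@@@@@@@%%@%*++--::::
166 ::-=+%%%@%*+*%@@%%@@@@@@@@@@+=-:::::::
167 *****%%%%%***%%%****+***%%@%=-::::::::
168 @@@%%%%%@%**+++++*+-::::-=++-:::::::::
169 @%*%%%%%@%*++=-:-++-.....:::::::::::::

[... 3169 characters left out ...]
.....:::::::
189 :.:-*%%%%+-.....-+-:............::::::
190 -::=*%%%%+-::..:-*-:.............:::::
191 +++*%%%%%%*+=-:-=+-:.............:::::
192 +++*%%%%%%%%**++++-::.............::::
193 ++**%%%%%%%%%%***+==--::...........:::
194 ***%%%%%%%%%%*++*****+=---::........:.
195 ***%%%%%%%%*%*====++*+=====---::::....
196 **%%%%%%%%%%%*++===============---::::
197 +**%%%%%***%%%*+===================-::
198 ==+*%%%*++++******+=================:-
199 ===++**++==+++*%**+===============+=::
200 +++=+++======+**+++==============+==-:
201 ===++==+++==+**+++==+===========+-::::
202 ==========++**+===========+====+=:::::
203 ============++++++=======+=+==++-:::::
204 ================++++++===+===++=:::--:
```

The picker is seated: fz jumped to +3.2 N, and collar, shaft and hook fall on the same pixels as in the first side view. Letting go.

```bash
python3 -m handwheel '[[[0,0,0.1,0],[0,0,0.1,0],[0,0,0.1,0],[0,0,0.1,0],[0,0,0.1,0]]]' 0.4|sed -n '2,6p'; python3 -m handwheel '[[[0,0,0,0],[0,0,0,0],[0,0,0,0]]]'|sed -n '5,6p'; python3 -m handwheel '[[[0,0,1.5,0],[0,0,3.5,0],[0,0,6.5,0],[0,0,10,0],[0,0,12,0]]]'|sed -n '2p'; python3 -m handwheel '[[[-3,0,1,0],[-7,0,2,0],[-11,0,3,0],[-15,0,3,0],[-15,0,3,0]]]'|sed -n '2p'; python3 -m handwheel '[[[0,0,0,0],[0,0,0,0],[0,0,0,0],[0,0,0,0]]]'|sed -n '1,4p'
python3 - <<'E'
from h import *
b=cv2.imread('pics/raw_side1.png'); a=env.capture('side')[:,:,::-1]; cv2.imwrite('pics/j_side.png',a)
t=env.capture('top')[:,:,::-1]; cv2.imwrite('pics/j_top.png',t); tb=cv2.imread('pics/raw_top1.png')
def corr(a,b,x0,y0,x1,y1):
    f=lambda i:cv2.cvtColor(i,cv2.COLOR_BGR2GRAY)[y0:y1,x0:x1].astype(float)
    (dx,dy),r=cv2.phaseCorrelate(f(a),f(b)); return round(dx,2),round(dy,2),round(r,2)
print('stand side',corr(a,b,325,135,370,205),'d basket',corr(a,cv2.imread('pics/d_side.png'),270,290,312,324))
for n,r in [('jar',(234,125,260,152)),('block',(376,106,410,140)),('tin',(270,252,302,284)),('well',(295,122,355,196)),('tray',(185,168,262,243))]: print(n,corr(t,tb,*r))
ch=' .:-=+*%@#'[::-1]
q=cv2.cvtColor(a,cv2.COLOR_BGR2GRAY)[280:324,262:332]; print('\n'.join('%3d '%(280+i)+''.join(ch[min(9,v//24)] for v in r) for i,r in enumerate(q)))
q=cv2.cvtColor(a,cv2.COLOR_BGR2GRAY)[134:200,335:362]; q2=cv2.cvtColor(b,cv2.COLOR_BGR2GRAY)[134:200,335:362]; print('picker diff',np.abs(q.astype(int)-q2).mean(),np.abs(q.astype(int)-q2).max())
E
```

```text
tool_pos: [0.584, -0.1737, 0.1945]
eef_rot: [3.142, -0.0, 2.992]
force: [-0.0, -0.3, -0.5]
grip_width: 0.0466
finger_force: 0.0
grip_width: 0.0557
finger_force: 0.0
tool_pos: [0.5842, -0.1737, 0.3198]
tool_pos: [0.4296, -0.1734, 0.3485]
t: 29.07
tool_pos: [0.4349, -0.1737, 0.3442]
eef_rot: [3.141, -0.001, 2.993]
force: [-0.0, 0.1, -0.1]
stand side (0.61, 0.05, 0.87) d basket (0.41, 0.08, 0.87)
jar (0.44, 0.42, 1.0)
block (0.02, -0.02, 0.99)
tin (0.02, -0.03, 1.0)
well (0.0, 0.52, 0.97)
tray (0.07, 0.34, 0.51)
280 :::::::::::::::::::::::......................::::::::::::::::::::..:::
281 ::::::::::::::::::::::...........:..........::::::::::::::::::::::::::
282 :::::::::::::::::::::......:...............:::::::::::::::::::::::::::
283 :.::::::::::::::::::::.:......::...........:::::::::::::::::::::::::::
284 ::::::::::::::::::::::..:..::::::..........:::::::::::::::::::::::::::
285 :::::::::::::::::::::::...::-=--:::::.......:::::.::.:.......:::::::::
286 :::::.:--------------------=+++=++=-------------------------:.:.:::::.
287 :::::.-+++++++++++++++++++++====+++=-==+++++++++++++++++
[... 2048 characters left out ...]
...............:+***%%%*****%%%*****+:..................::.:::::::
316 ::-.................-+***%**%%***%******-..................:-:.:::::::
317 .:-..................-=++****%**%%%****+:...................::.:::::::
318 :--.....................:-=++**********+:...................::.:::::::
319 :-:.........................:-==+++****-...................:-:::::::::
320 .::.............................::-=+++:....................::::::::::
321 :-:.................................:::.....................:::-::::::
322 :-:........................................................:-::-::::::
323 :-..........................................................:::-::::::
picker diff 22.193602693602692 96
```

Run:
```python
import cv2
ch=' .:-=+*%@#'[::-1]
a=cv2.imread('pics/j_side.png',0)[134:206:2,328:372]; b=cv2.imread('pics/raw_side1.png',0)[134:206:2,328:372]
f=lambda r:''.join(ch[min(9,v//24)] for v in r)
print('\n'.join('%3d '%(134+2*i)+f(r)+'   |   '+f(s) for i,(r,s) in enumerate(zip(a,b))))
```

```text
134 +++++++-:=++***+*++++++++++++++-:.....::--==   |   +++++++-:=+*****+++++++++++++++-:....:::--==
136 +++++-:::-++****+++++++++++++++-.......:----   |   +++++-:::-+******++++++++++++++-:......:----
138 :::::::::-+*******%%%%%%%*+++++-:...........   |   :::::::::-+*******%%%%%%%**++++-:...........
140 ::::::..:=+*****+*@@@@@@@*+++++-:...........   |   ::::::.::=++**+**%@@@@@@@*+++++-::.:........
142 :::-===-=*%%%%%%%%@@@@@@@*+++**=:...........   |   :::-===-=*%%%%%%%%@@@@@@@*+++*%=::..::......
144 ::---====*%%%%%%%%@@@@@@%*+++**=::..........   |   ::---===+*%%%%%%%%@@@@@@@*+++*%=::..:.:.....
146 --=---==+++++++++*@@@@@@@**++++-:::::::::.::   |   -=---===+++++++++*@@@@@@%**++++-::::::::::::
148 +***+***+++======*%@@@@@@@@@*+=----------=--   |   +***+**+++++++===*@@@@@@@@@%*+=----------=--
150 ..:::::::::-=*%***@@@@@@@@@%+=--------======   |   ..:::::::::-=*%%**@@@@@@@@@%+--------=======
152 ......:::::-++++*%@@@@@@@@@@%***+**++===----   |   ......:::::-++++*%@@@@@@@@@@%******++====---
154 .....:...:-=++++*@@@@@@@@@@%-:...:::::::=+**   |   ....:..:.:-+++++*@@@@@@@@@@%-:..::::::::=***

[... 1799 characters left out ...]

192 +++++*%%%%%%%%**++***++++++++++++=+++++*++==   |   +++++*%%%%%%%%**++*+-::............:::::::::
194 +*+**%%%%%%%%%%**+******%***+++++=-::-++--++   |   ++***%%%%%%%%%%*++*****+=---::..:.....:.:...
196 ++**%%%%%%%%%%**++==*%%%%%%*+********++++++-   |   ++**%%%%%%%%%%%*++===============----::::...
198 -==++*%%%*++++***%**%%%%%%%%%%%%%%%%%****+++   |   -==++*%%%*++++******+=================:--:::
200 =+=++++++=====++**+++++****%%%%*%%%*+**+**++   |   ==+++++++=====++**+++==============+==-:::::
202 =========+=+=++++=========+++++**%*--+++++++   |   ===========+++**+======+=+==+====+=:::::::::
204 ==================+++++=========+++++++-::::   |   +=================++++++===+===++=:::--::::.
```

The picker hangs exactly as it did at the start (only the arm's shadow differs), and the basket stands upright in the tray. Handing in.

```bash
python3 -c "
from rig import env
print(env.close_job())"
```

```text
the job is handed in; nothing more can be done
None
```

I handed the job in at about 29 s: the basket stands upright in the tray, the picker is back on its stand and released, and the jar, block and tin show no real movement in the camera check.

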